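# Refit the gate spring of a can dispenser

## Task

The return spring of the can dispenser's gate has come off. Take the orange-handled puller out of its wooden holder and, with the puller alone, stretch the spring by the small window of its yellow end plate, hook the large window over the red-headed anchor post so that the plate stays caught under the head, and then put the puller back upright in its holder. Work gently, do not overstretch the spring or touch it with the fingers, and leave everything else on the table where it stands.

Things in the scene. Friction and masses are not known exactly. Their poses are not given: they have to be found in the camera images.
- dispenser: Fixed can dispenser: grey block 280 x 110 x 30 mm high, and on its -y side a roller lane 100 mm wide with a lying can (top 88 mm above the table) against a red gate paddle (top 85 mm) near the spring's fixed end. Origin on the table under the block; x points from the spring's fixed end to the post, the way the spring is stretched; z up. Place and yaw vary.
- spring_pivot (a point): Point about which the spring swings, in two small bracket plates on the dispenser, 60 mm above the table. The spring pulls back with 3 N at rest plus 0.2 N per mm of stretch and springs back to its resting direction: at the pull window, about 1.3 N per 10 mm to press it down, 0.6 N per 10 mm sideways. It must not be stretched by more than 70 mm.
- spring_end: Yellow end plate of the spring, 56 x 30 x 4 mm thick; origin at the centre of its large window (20 x 20 mm, goes over the post), mid thickness; x along the spring away from the pivot, z normal to the plate, plate from x = -15 to +41 mm. At rest 125 mm from the pivot, sticking out about 0.25 rad upward, above the post's height. Seated on the post it lies about level.
- pull_window (a point): Centre of the small window of the yellow end plate, 14 x 14 mm, 28 mm further out along the plate than the centre of the large window. The puller's pin goes in here from above and pulls on the bar outside the window.
- post_axis (a point): On the post's axis, at the top face of its blue block (28 along the spring x 70 x 10 mm), 40 mm above the table. Post, bottom up: flange 28 mm across on which the plate lands, neck 8 mm across and 7 mm long, red bevelled head 14 mm across, 6 mm high. Its height is unknown and must be felt or seen: the flange's top is 4 to 28 mm above this point, the head's underside 7 mm and top 13 mm above that.
- anchor_block: The blue block that carries the post, standing on the grey base 30 mm above the table; origin at its underside, under the post's axis; x along the dispenser's x. When hooked, the spring pulls the outer edge of the large window against the far side of the neck (window centre 6 mm short of the post's axis), and the plate, springing upward, is held by the underside of the head.
- puller: Loose upright tool, 115 mm tall, 0.15 kg; origin at the tip (bottom) of its pin, z up. From the bottom: pin 8 mm across, 10 mm long, chamfered; shoulder 18 mm across, 5 mm thick, which presses on the plate; shank 10 mm across, 40 mm; black flange 40 mm across from 55 to 60 mm; orange square handle 24 x 24 mm from 60 to 115 mm. It hangs by the flange on the holder, tip 10 mm above the table.
- puller_handle (a point): Centre of the orange handle, 87.5 mm above the pin tip, on the puller's axis; x and y are normal to the handle's flat faces. The tool is held stiffest when the fingers close along the direction of pull.
- holder: Fixed wooden block 80 x 80 x 65 mm high with a round upright hole 28 mm across through its middle, in which the puller stands; origin at the centre of its underside on the table.
- can_green: Bystander: upright green food can, 74 mm across, 110 mm tall, origin at its bottom centre; leave alone.
- can_blue: Bystander: upright blue food can, 66 mm across, 95 mm tall, origin at its bottom centre; leave alone.
- can_flat: Bystander: low red can, 84 mm across, 55 mm tall, origin at its bottom centre; leave alone.
- jar: Bystander: glass jar with red lid, 70 mm across, 110 mm tall, origin at its bottom centre; leave alone.
- carton: Bystander: upright blue food carton 50 x 130 x 170 mm, origin at its bottom centre; leave alone.
- screwdriver: Bystander: screwdriver lying on the table near the robot; leave alone.
- spare_spring: Bystander: spare steel spring about 96 mm long and 21 mm thick lying on the table near the robot; leave alone.
Mind the look-alikes: they are no part of the job. There is more than one size of the puller; the one meant has the size given above.

How it is judged (in metres and radians):
On the way, in this order (a step that is already met when the one before it is completed fails the run):
1. the puller stretches the spring by at least 15 mm (distance between spring_pivot and spring_end above 0.14 m and contact force between puller and spring_end above 2 N), for 0.1 s.
2. the spring's large window is hooked on the post and the puller is out of the spring (horizontal distance between spring_end and post_axis below 0.011 m and distance between spring_pivot and spring_end above 0.135 m and z of spring_end in the frame of post_axis below 0.036 m and contact force between puller and spring_end below 0.3 N), for 0.3 s.
At the end, for the whole second after the job is handed in: Spring at rest, stretched over 10 mm, large window centre within 11 mm (level) of the post axis and under 36 mm above post_axis, no puller touching it; puller released and still in its holder, tip within 12 mm of the hole axis, under 16 mm above the table, upright within 0.15 rad (all of step 2 and linear speed of spring_end below 0.01 m/s and horizontal distance between puller and holder below 0.012 m and height (world z) of puller below 0.016 m and angle between puller's own z axis and vertical below 0.15 rad and linear speed of puller below 0.02 m/s).
It fails at once if the spring or its end plate is touched by the fingers or the arm (contact force between any of the fingers, the arm and spring_end above 1 N).
It fails at once if the puller loads the spring's end plate with more than 40 N (contact force between puller and spring_end above 40 N).
It fails at once if the spring is stretched by more than 70 mm (distance between spring_pivot and spring_end above 0.195 m).
It fails at once if a bystander is moved by more than 30 mm (distance of any of can_green, can_blue, can_flat, jar, carton, screwdriver, spare_spring from where it was at the start of the episode above 0.03 m).
It also fails if it takes over 64 s, if anything falls off the work surface, if the arm or the gripper's body presses on something with over 40 N, if the wrist force passes 120 N, or if a joint passes its speed limit or range.

## Robot

A 6-joint arm with a two-finger parallel gripper is mounted at the origin on the work surface. World frame = base frame: x ahead of the robot, y to its left, z up, the work surface at z = 0. Lengths are in m, angles in degrees, forces in N, time in s.
With the tool pointing down it reaches from about 0.325 to 0.775 m from the base axis. Payload 5.5 kg.
Tool frame: the origin (TCP) lies midway between the tips of the shut fingers; the grasp point (between the pads) lies 19 mm behind it; z points along the fingers, x is the direction in which the jaws open and shut, and the axes are right-handed (so a half turn about z gives the same grasp; the last joint's range is limited). The gripper opens to 88 mm and grips with 3 to 60 N. Pads are 20 mm wide; open, the fingers measure 115 mm over their backs; the gripper's body (75 mm by 178 mm) begins 61 mm behind the grasp point.
Start: joints at [-71.259, 5.22, 70.514, -0, 104.267, -3.249], TCP at [0.225, -0.556, 0.223] pointing down, gripper open.
Joint ranges: [-164.24, 164.24], [-49.07, 125.15], [9.68, 141.18], [-86.29, 266.29], [3.28, 154.24], [-151.56, 151.56]. Speed limits (degrees/s): [147.25, 147.25, 172.46, 180, 180, 180].

## Interface

Orientations are given as [roll, pitch, yaw] about the fixed x, y, z axes, in that order (R = Rz(yaw) Ry(pitch) Rx(roll)).
In Python, from workcell import read_state, capture, camera_info, job_done, boxes_of gives the robot as it stands.
- The arm moves only by the shell command python3 -m pendant 'ROWS' [FORCE]. ROWS is JSON, a list of rows, each a list of 7 numbers: the closure in counts, from 0 (fully open) to 255 (shut), then the shift along the tool's x, y, z in m, then the turn, a rotation vector about the tool's x, y, z in degrees. In form: [[gripper, dx, dy, dz, wx, wy, wz], ...]. A call has 1 to 20 rows; each row shifts and turns the commanded pose from where the row before left it, along the tool's axes as they then stand; what a row does not reach is not made up. A row lasts 1/8 s, in which the tool goes at most 62.5 mm and 10.7 degrees, less where a joint would pass 70% of its speed; a pose out of reach is approached as far as the arm can. A call with a gripper value outside its range is refused whole. The fingers move at their own pace and stop on an object; FORCE is the grip in N (left out, the last holds). Time passes only in rows, so rows that do not move let the fingers close. It gives the time, the measured TCP pose, the force and the opening at its end, in the units of the state.
- read_state(): the state, without advancing time (a new reading comes with each control period).
- capture(name): name is "side" or "top" or "wrist"; returns (picture, depth): 420x560x3 uint8, blue, green, red; 420x560 float32, m along the optical axis (not along the pixel's ray), 0 where there is no reading.
- camera_info(name): a dict with "vfov" (degrees; the focal length in pixels is half the picture's height over the tangent of half this angle, whatever the lens; pixels are square), "cx", "cy" (the principal point, pixels), "T" (4x4, takes a point from camera to world coordinates). Camera axes: x right, y up, looking along -z (the intrinsics and any distortion apply to the point x, -y, -z); pixel columns grow to the right and rows downward; lengths in m; the calibration is good to about 2 mm. A picture is of the moment at which its call begins: read the wrist's pose just before it. camera_info takes no time and is no camera call; for the wrist camera it gives the pose at the moment of the call.
- job_done(): hands the job in, once; it reports no verdict.
Trained networks look in the newest picture that a camera, given by its name, has taken for a name from the list of things; names that differ only in an ending like _2 or _b are one class to them, and where a whole thing is asked for, a point or a joint stands for the part that bears it (a point fixed in the world has none). Each returns a list of dicts, best first, with "confidence" (0 to 1); they miss things now and then, are a little off and sometimes report something else, mostly with a low value. They report only what shows in the picture. A call takes as long as a camera call. They do not tell look-alikes from the thing itself.
- boxes_of(camera, thing): "bbox" ([left, top, right, bottom] as shares, 0 to 1, of the picture: columns of its width, rows of its height, round what is visible of it).
The state is a dict: "time_s": time; "qpos": joint angles; "dq": joint speeds; "tau": joint torques, N m; "eef_pos": TCP position; "tool_rot": TCP orientation; "wrist_force": force on the tool from outside, world axes, zero at the start; "ft_torque": the same for the moment, N m; "gripper_width": opening from 0.0 (shut) to 1.0 (fully open).
Only numpy, scipy, OpenCV 4.12 (cv2) and the standard library are available. Lean on these libraries where they do the work, as an engineer would, in place of code of your own. Each camera call takes 0.05 s, during which the arm holds its last target. There are 200 camera calls.

## Working session

There is one attempt and no reset: what is moved stays moved. The work goes in short steps, Python scripts to look and compute and a shell command to move; the robot and the scene stay as the last step left them, time stands still between calls to the robot, and variables do not carry over. Pictures are saved under pics/ and viewed, about 8 in all and at most 12, crops included, and the job is handed in when it is done.

```bash
ls; mkdir -p pics; cat > h.py <<'E'
import numpy as np, cv2
from workcell import *
def pts(cam,depth):
    c=camera_info(cam); f=210/np.tan(np.radians(c['vfov']/2))
    v,u=np.mgrid[0:420,0:560]
    P=np.stack([(u-c['cx'])/f*depth,-(v-c['cy'])/f*depth,-depth,np.ones_like(depth)],-1)
    W=P@np.array(c['T']).T
    W=W[...,:3]; W[depth==0]=np.nan
    return W
def look(cam):
    im,d=capture(cam); return im,pts(cam,d)
E
python3 - <<'E'
from h import *
for c in ['top','side']:
    i=camera_info(c); print(c,{k:(np.round(v,3).tolist() if k=='T' else v) for k,v in i.items()})
    im,W=look(c); np.save(f'{c}.npy',W); cv2.imwrite(f'{c}.png',im)
    cv2.imwrite(f'pics/{c}0.png',cv2.resize(im,(800,600)))
    for t in ['puller','holder','spring_end','anchor_block','puller_handle','dispenser']:
        print(t,[(np.round(np.array(b['bbox'])*[560,420,560,420]).astype(int).tolist(),round(b['confidence'],2)) for b in boxes_of(c,t)])
print(read_state())
E
```

```text
pics
top {'vfov': 55.54791199567622, 'cx': 277.5042547754811, 'cy': 210.3523429403057, 'T': [[-0.014, 0.998, -0.068, 0.474], [-1.0, -0.015, -0.012, -0.023], [-0.013, 0.068, 0.998, 1.242], [0.0, 0.0, 0.0, 1.0]]}
puller [([369, 216, 388, 232], 0.59)]
holder [([361, 213, 395, 239], 0.87)]
spring_end [([262, 193, 303, 211], 0.65)]
anchor_block []
puller_handle [([372, 218, 385, 229], 0.74), ([410, 227, 422, 237], 0.63)]
dispenser [([229, 144, 337, 236], 0.89)]
side {'vfov': 43.21741605103087, 'cx': 279.95512498919163, 'cy': 208.98730154478963, 'T': [[0.992, 0.07, -0.102, 0.407], [-0.122, 0.669, -0.733, -0.961], [0.017, 0.74, 0.672, 0.972], [0.0, 0.0, 0.0, 1.0]]}
puller [([275, 294, 291, 324], 0.85)]
holder [([262, 302, 304, 354], 0.9), ([291, 196, 303, 224], 0.35)]
spring_end [([289, 194, 304, 220], 0.53)]
anchor_block [([285, 211, 312, 221], 0.53)]
puller_handle [([270, 352, 286, 386], 0.9), ([271, 297, 291, 327], 0.8)]
dispenser [([265, 191, 359, 287], 0.9)]
{'time_s': 0.7, 'qpos': array([-7.12592465e+01,  5.21783386e+00,  7.05112460e+01,  4.65994270e-04,
        1.04267044e+02, -3.24824012e+00]), 'dq': array([ 0.00522396, -0.00883862,  0.05354418,  0.08833543, -0.02240998,
       -0.01123955]), 'tau': array([-4.57810984e-04, -4.46037984e+01, -4.06411850e+01,  6.96792221e-02,
        1.93229096e-02,  3.49655477e-05]), 'eef_pos': array([ 0.22467017, -0.55637498,  0.22267649]), 'tool_rot': array([-1.79999769e+02, -3.89569353e-03, -6.80108915e+01]), 'wrist_force': array([ 0.29719886, -1.21008277,  1.00663718]), 'ft_torque': array([ 0.00760212,  0.03906812, -0.00042947]), 'gripper_width': 0.9994573694633228}
```

View pics/top0.png

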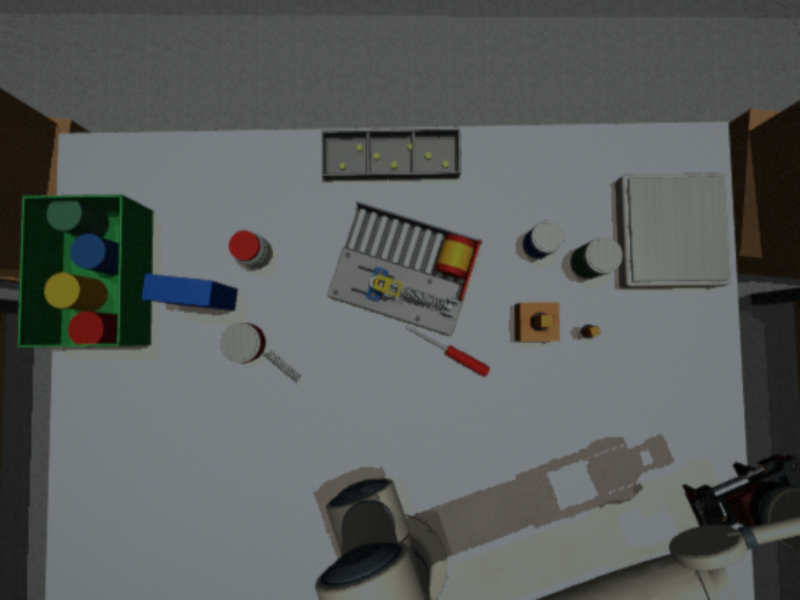

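View pics/side0.png

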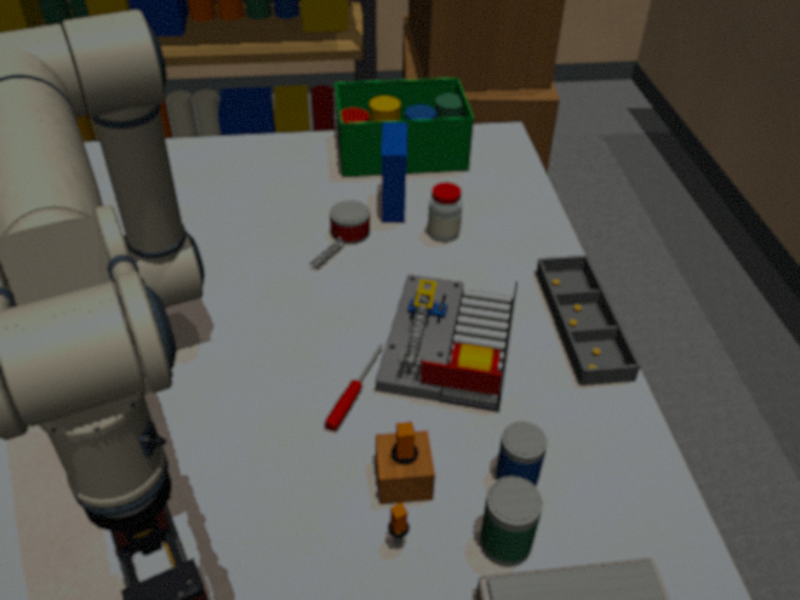

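```bash
python3 - <<'E'
from h import *
W=np.load('top.npy'); im=cv2.imread('top.png'); hsv=cv2.cvtColor(im,cv2.COLOR_BGR2HSV)
def box(x0,y0,x1,y1,zlo,zhi):
    m=np.zeros(W.shape[:2],bool); m[y0:y1,x0:x1]=1
    return m&(W[...,2]>zlo)&(W[...,2]<zhi)
def rep(n,m):
    p=W[m]; 
    if len(p)<3: print(n,len(p)); return
    r=cv2.minAreaRect((p[:,:2]*1000).astype(np.float32)); print(n,len(p),'med',np.round(np.median(p,0),4),'rect',np.round(r[0],1),np.round(r[1],1),round(r[2],1))
rep('holder top',box(355,205,400,245,.055,.075))
rep('handle top',box(355,205,400,245,.10,.14))
rep('small puller',box(400,220,428,242,.03,.14))
g=box(225,140,340,240,.022,.036); rep('base',g)
h=hsv[...,0];s=hsv[...,1];v=hsv[...,2]
reg=box(250,180,310,220,.03,.2)
rep('blue',reg&(h>95)&(h<130)&(s>100)); rep('yellow',reg&(h>20)&(h<35)&(s>120)); rep('red',reg&((h<8)|(h>172))&(s>120))
rep('can',box(300,155,340,200,.07,.1))
m=reg&(h>20)&(h<35)&(s>120); p=W[m]; print('yz range',np.nanpercentile(p[:,2],[5,50,95]))
print(np.nanmedian(W[250:300,100:200,2]),np.nanmedian(W[250:300,440:500,2]))
E
```

```text
holder top 648 med [ 0.5041 -0.2977  0.0656] rect [ 506.6 -303.3] [81.6 76.7] 89.2
handle top 89 med [ 0.5073 -0.301   0.1252] rect [ 507.4 -301.7] [22.8 22.5] 89.2
small puller 108 med [ 0.4848 -0.4029  0.074 ] rect [ 486.1 -406.3] [24.2 26.8] 89.2
base 3112 med [ 0.5877 -0.0109  0.0299] rect [618.1 -23.4] [280.6 217.8] 71.3
blue 85 med [0.5757 0.0342 0.0403] rect [592.8  32.2] [27.7 68.2] 70.8
yellow 136 med [0.5851 0.0109 0.097 ] rect [598.  -37.4] [ 49.6 152.8] 17.2
red 25 med [ 0.6215 -0.0979  0.0714] rect [621.5 -98.6] [15.6 11.7] 72.5
can 621 med [ 0.6427 -0.1359  0.0846] rect [ 640.3 -135.7] [71.5 99.1] 71.2
yz range [0.07496396 0.0969811  0.1041647 ]
0.0004083171693218812 0.0007046238400834071
```

```bash
cat >> h.py <<'E'
from scipy.spatial.transform import Rotation as R
def tcp():
    s=read_state(); return np.array(s['eef_pos']),R.from_euler('xyz',s['tool_rot'],degrees=True)
def go(pos,yaw):
    "tool-frame shift & turn to a tool-down target"
    p,r=tcp(); t=R.from_euler('xyz',[180,0,yaw],degrees=True)
    print('shift(now frame)',np.round(r.inv().apply(np.array(pos)-p),4),'turn',np.round((r.inv()*t).as_rotvec(degrees=True),2),'shift(target frame)',np.round(t.inv().apply(np.array(pos)-p),4))
def st():
    s=read_state(); print('t',round(s['time_s'],2),np.round(s['eef_pos'],4),np.round(s['tool_rot'],2),'F',np.round(s['wrist_force'],1),'w',round(s['gripper_width'],3),'q',np.round(s['qpos'],0))
E
python3 - <<'E'
from h import *
p,r=tcp(); T=np.array(camera_info('wrist')['T']); i=camera_info('wrist')
print('cam in tool',np.round(r.inv().apply(T[:3,3]-p),4)); print(np.round(r.inv().as_matrix()@T[:3,:3],3),i['vfov'],i['cx'],i['cy'])
go([.56,-.06,.30],-90); st()
E
```

```text
cam in tool [ 1.000e-04 -6.990e-02 -1.613e-01]
[[ 1.     0.    -0.   ]
 [ 0.    -0.965 -0.261]
 [-0.     0.261 -0.965]] 66.97452685529395 281.8439229046699 205.98352992958755
shift(now frame) [-0.3347 -0.4968 -0.0773] turn [-0.   -0.   21.99] shift(target frame) [-0.4964 -0.3353 -0.0773]
t 0.7 [ 0.2247 -0.5564  0.2227] [-180.     -0.    -68.01] F [ 0.3 -1.2  1. ] w 0.999 q [-71.   5.  71.   0. 104.  -3.]
```

```bash
python3 -m pendant '[[0,0,0,-0.01,0,0,8.2],[0,0,0,-0.01,0,0,8.2],[0,0,0,-0.01,0,0,8.2],[0,0,0,-0.01,0,0,8.2],[0,0,0,-0.01,0,0,8.2],[0,-0.058,-0.014,0,0,0,0],[0,-0.058,-0.014,0,0,0,0],[0,-0.058,-0.014,0,0,0,0],[0,-0.058,-0.014,0,0,0,0],[0,-0.058,-0.014,0,0,0,0],[0,-0.058,-0.014,0,0,0,0],[0,-0.058,-0.014,0,0,0,0],[0,-0.058,-0.014,0,0,0,0],[0,-0.058,-0.014,0,0,0,0],[0,-0.058,-0.014,0,0,0,0],[0,-0.058,-0.014,0,0,0,0],[0,0,0,0,0,0,0],[0,0,0,0,0,0,0]]'; python3 - <<'E'
from h import *
st(); im,W=look('wrist'); np.save('w1.npy',W); cv2.imwrite('w1.png',im); cv2.imwrite('pics/w1.png',cv2.resize(im,(800,600)))
E
```

```text
time_s: 2.95
eef_pos: [0.578, -0.0034, 0.2725]
tool_rot: [180.0, -0.0, -109.0]
wrist_force: [-0.3, -0.3, -0.3]
gripper_width: 1.003
t 2.95 [ 0.578  -0.0034  0.2725] [ 1.7998e+02 -3.0000e-02 -1.0898e+02] F [-0.3 -0.3 -0.3] w 1.003 q [ -4.   3.  68.  -0. 109. 105.]
```

View pics/w1.png

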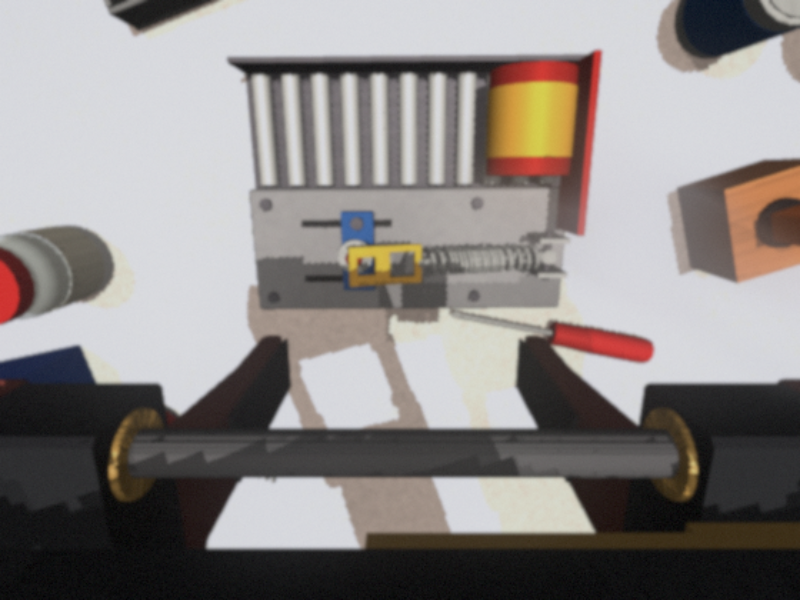

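```bash
python3 - <<'E'
from h import *
W=np.load('w1.npy'); im=cv2.imread('w1.png'); hsv=cv2.cvtColor(im,cv2.COLOR_BGR2HSV)
h,s,v=[hsv[...,i].astype(int) for i in range(3)]
yaw=np.radians(71.0); 
# block yaw from base edges: grey base points
m=np.zeros(h.shape,bool); m[130:218,170:400]=1
b=m&(W[...,2]>.024)&(W[...,2]<.034); r=cv2.minAreaRect((W[b][:,:2]*1000).astype(np.float32)); print('base',r)
bl=np.zeros(h.shape,bool); bl[145:205,230:270]=1
bl&=(h>95)&(h<130)&(s>130)&(abs(W[...,2]-.04)<.006); r=cv2.minAreaRect((W[bl][:,:2]*1000).astype(np.float32)); print('blue',bl.sum(),r,np.median(W[bl][:,2]))
y=np.zeros(h.shape,bool); y[165:205,238:300]=1
y&=(h>18)&(h<36)&(s>110)&(W[...,2]>.06)
P=W[y]; c=np.median(P,0); 
A=np.c_[P[:,:2]-c[:2],np.ones(len(P))]; w=np.ones(len(P),bool)
for _ in range(5):
    k=np.linalg.lstsq(A[w],P[w,2],rcond=None)[0]; e=P[:,2]-A@k; w=abs(e)<.004
print('plane',k,w.sum(),len(P))
Q=P[w]; r=cv2.minAreaRect((Q[:,:2]*1000).astype(np.float32)); print('plate',r,'z at centre',k@[r[0][0]/1000-c[0],r[0][1]/1000-c[1],1])
np.set_printoptions(linewidth=200)
print((W[162:206:2,234:304:2,2]*1000).round(0).astype(int))
E
python3 - <<'E'
import cv2
im=cv2.imread('w1.png')[140:215,225:405]; cv2.imwrite('pics/w1c.png',cv2.resize(im,None,fx=4.4,fy=4.4,interpolation=cv2.INTER_CUBIC))
E
```

```text
base ((578.5588989257812, -10.385406494140625), (279.76898193359375, 110.2234115600586), 71.32935333251953)
blue 293 ((613.3071899414062, 24.77654457092285), (26.072561264038086, 24.830659866333008), 70.23285675048828) 0.03941653872593115
plane [0.08256324 0.24069117 0.09660785] 617 623
plate ((584.6903076171875, 6.523950576782227), (54.111732482910156, 29.632211685180664), 69.67822265625) z at centre 0.09525580338962256
[[                  31                   29                   29                   39                   40                   40                   39                   40                   41
                    40                   37                   40                   40                   40                   30                   31                   29                   30
                    29                   28                   29                   30                   30                   30                   31                   28                   28
                    28                   30                   30                   29                 
[... 15054 characters left out ...]
0                   29                   29                   30                   30
                    31                   29                   32                   28                   30                   30                   30                   30                   29
                    29                   29                   30                   30                   31                   30                   31                   29                   29
                    30                   29                   29                   31                   29                   30                   31                   29]]<stdin>:19: RuntimeWarning: invalid value encountered in cast
```

View pics/w1c.png

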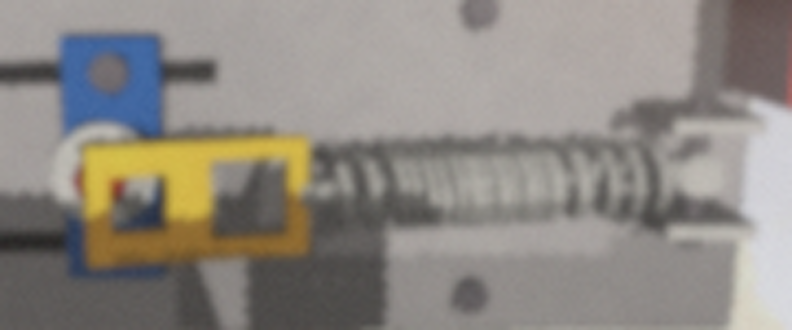

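```bash
python3 -m pendant '[[0,0,0,0,0,0,-9.5],[0,0,0,0,0,0,-9.5],[0,0.06,0.0155,0,0,0,0],[0,0.06,0.0155,0,0,0,0],[0,0.06,0.0155,0,0,0,0],[0,0.06,0.0155,0,0,0,0],[0,0.06,0.0155,0,0,0,0],[0,0,0,0,0,0,0],[0,0,0,0,0,0,0]]'; python3 - <<'E'
from h import *
from scipy.optimize import least_squares
st(); im,V=look('wrist'); np.save('w2.npy',V); cv2.imwrite('w2.png',im)
z=V[...,2]
def rep(n,m):
    p=V[m]; 
    if len(p)<3: print(n,len(p)); return
    r=cv2.minAreaRect((p[:,:2]*1000).astype(np.float32)); print(n,len(p),'med',np.round(np.median(p,0),4),'rect',np.round(r[0],1),np.round(r[1],1),round(r[2],1))
near=(abs(V[...,0]-.507)<.06)&(abs(V[...,1]+.302)<.06)
rep('handle',near&(abs(z-.125)<.006)); rep('holder',near&(abs(z-.065)<.005)); rep('flange',near&(abs(z-.0715)<.003)&(np.hypot(V[...,0]-.507,V[...,1]+.302)<.025))
W=np.load('w1.npy'); e=np.array([np.cos(np.radians(71.3)),np.sin(np.radians(71.3))]); n=np.array([-e[1],e[0]])
m=(abs(W[...,2]-.0635)<.003)&(np.hypot(W[...,0]-.593,W[...,1]-.032)<.03)
P=W[m][:,:2]; hull=cv2.convexHull((P*1000).astype(np.float32))[:,0]
d=(hull-[592.8,32.2]); c=np.c_[d@e,d@n]; print('flange hull (e,n) rel blue top',c.round(1).tolist(), np.median(W[m][:,2]))
hd=(W[...,2]>.07)&(W[...,2]<.08)&(np.hypot(W[...,0]-.593,W[...,1]-.032)<.02); P=W[hd]; d=P[:,:2]*1000-[592.8,32.2]; print('head',np.c_[d@e,d@n,P[:,2]*1000].round(1).tolist())
# windows: pixel centroid of holes, intersected with plate plane
T=np.array
for (r0,r1,c0,c1) in [(176,196,248,264),(174,198,272,292)]:
    mm=np.zeros(W.shape[:2],bool); mm[r0:r1,c0:c1]=1; mm&=W[...,2]<.082
    v,u=np.nonzero(mm); print('win px',u.mean(),v.mean(),mm.sum(),u.min(),u.max(),v.min(),v.max())
E
```

```text
time_s: 4.12
eef_pos: [0.4997, -0.3039, 0.2731]
tool_rot: [-180.0, 0.0, -90.1]
wrist_force: [0.5, 0.7, -0.4]
gripper_width: 0.999
t 4.12 [ 0.4997 -0.3039  0.2731] [-1.7996e+02  1.0000e-02 -9.0140e+01] F [ 0.5  0.7 -0.4] w 0.999 q [-35.   4.  67.   0. 109.  55.]
handle 566 med [ 0.5095 -0.3024  0.1242] rect [ 509.3 -302.3] [23.2 23.1] 0.2
holder 3827 med [ 0.5153 -0.3028  0.0643] rect [ 508.7 -302.5] [80.3 80.2] 89.5
flange 280 med [ 0.5183 -0.304   0.0695] rect [ 512.1 -302.5] [38.7 33.3] 87.5
flange hull (e,n) rel blue top [[5.2, -14.1], [7.9, -12.6], [9.8, -10.9], [12.6, -7.0], [13.7, -2.6], [14.0, -1.1], [12.9, 3.6], [11.8, 6.0], [10.7, 7.2], [8.4, 9.7], [6.1, 11.0], [-2.2, 12.3], [-3.5, 11.9], [-8.2, 9.9], [-10.6, 7.6], [-11.9, 5.1], [-13.2, 2.5], [-13.3, 0.1], [-10.0, -10.6], [-8.9, -11.8], [-7.7, -12.9], [-5.4, -14.1], [-1.8, -15.1], [0.4, -15.3], [1.7, -15.1]] 0.06357321161051879
head [[5.4, -5.3, 73.6], [5.5, -4.1, 73.7], [5.5, -3.0, 73.7], [4.4, -3.0, 73.8], [7.0, -1.5, 71.8], [5.7, -1.6, 72.7], [4.2, -2.1, 75.1], [-3.8, -2.0, 74.9], [-4.9, -1.9, 74.6], [-5.9, -1.7, 73.6], [-7.0, -1.6, 72.8], [5.6, -0.7, 74.1], [4.2, -1.0, 75.7], [-3.9, -1.2, 77.0], [-4.9, -0.9, 75.5], [-6.0, -0.8, 75.1], [5.7, 0.5, 73.7], [4.3, 0.3, 75.1], [-3.9, -0.1, 77.3], [-4.9, 0.4, 75.0], [-5.8, 0.7, 73.1], [5.8, 1.9, 72.8], [4.3, 1.4, 75.3], [-3.7, 1.5, 74.9], [-4.8, 1.6, 74.8], [-5.7, 2.1, 72.0], [4.5, 2.7, 74.5], [-3.6, 2.7, 74.9], [-4.5, 3.2, 72.4], [-3.5, 4.0, 74.4]]
win px 255.46853146853147 185.37762237762237 143 250 261 179 191
win px 280.5985401459854 183.95620437956205 274 273 291 175 197
```

```bash
python3 -m pendant '[[0,-0.0016,-0.0093,0.04,0,0,0],[0,0,0,0.05,0,0,0],[0,0,0,0.05,0,0,0],[0,0,0,0.04,0,0,0],[0,0,0,0.017,0,0,0],[0,0,0,0,0,0,0],[0,0,0,0,0,0,0]]'; python3 - <<'E'
from h import *
st(); go([.509,-.3023,.076],-90)
W=np.load('w1.npy'); im=cv2.imread('w1.png'); hsv=cv2.cvtColor(im,cv2.COLOR_BGR2HSV)
h,s,v=[hsv[...,i].astype(int) for i in range(3)]
e=np.array([np.cos(np.radians(71.3)),np.sin(np.radians(71.3))]); n=np.array([-e[1],e[0]])
y=np.zeros(h.shape,bool); y[165:208,238:302]=1
y&=(W[...,2]>.083)&(W[...,2]<.107)
d=W[y][:,:2]*1000-[594.2,31.9]; E_=d@e; N=d@n
print('plate e range',np.percentile(E_,[.5,99.5]))
for a in range(-55,5,5):
    k=(E_>=a)&(E_<a+5)
    if k.sum()>8: print(a,np.round([N[k].min(),N[k].max(),(N[k].min()+N[k].max())/2],1),k.sum())
for lo,hi,name in [(-56,-24,'L'),(-24,0,'S')]: pass
# gaps = windows, along centre row |N-mid|<3
mid=(N.min()+N.max())/2
k=abs(N-mid)<3; print('mid',mid,'e samples centre strip',np.unique(np.round(E_[k])).tolist())
# spring wire / pivot pins
b=(W[...,2]>.05)&(W[...,2]<.075); d=W[...,:2]*1000-[594.2,31.9]; E2=d@e;N2=d@n
for a in range(-175,-60,10):
    k=b&(E2>=a)&(E2<a+10)&(abs(N2)<20)
    if k.sum()>8: print('spring',a,np.round([N2[k].min(),N2[k].max(),np.median(N2[k]),np.median(W[k][:,2])*1000],1))
E
```

```text
time_s: 5.05
eef_pos: [0.511, -0.302, 0.0782]
tool_rot: [-179.8, -0.1, -90.0]
wrist_force: [-0.4, -0.8, 0.1]
gripper_width: 1.001
t 5.05 [ 0.511  -0.302   0.0782] [-1.7982e+02 -1.1000e-01 -8.9980e+01] F [-0.4 -0.8  0.1] w 1.001 q [-34.   5.  85.   0.  89.  56.]
shift(now frame) [0.0003 0.002  0.0022] turn [-0.18 -0.11  0.02] shift(target frame) [0.0003 0.002  0.0022]
plate e range [-61.57461766   0.6511081 ]
-55 [-13.9  15.6   0.9] 113
-50 [-13.9  16.2   1.2] 82
-45 [-13.7  16.    1.2] 48
-40 [-13.4  15.7   1.1] 48
-35 [-13.8  16.5   1.4] 44
-30 [-13.8  16.2   1.2] 140
-25 [-13.9  16.1   1.1] 130
-20 [-14.   16.4   1.2] 89
-15 [-13.7  16.8   1.6] 77
-10 [-13.7  16.    1.1] 87
-5 [-13.9  15.5   0.8] 133
0 [-13.9  15.5   0.8] 17
mid 1.4101924181196166 e samples centre strip [-62.0, -61.0, -60.0, -59.0, -58.0, -57.0, -56.0, -55.0, -54.0, -53.0, -52.0, -51.0, -49.0, -48.0, -30.0, -29.0, -28.0, -27.0, -26.0, -25.0, -24.0, -23.0, -22.0, -21.0, -20.0, -19.0, -5.0, -4.0, -3.0, -2.0, -1.0, -0.0]
spring -175 [-19.9  16.8   1.   70.2]
spring -165 [-18.7  19.8  -0.   65.3]
spring -155 [-15.   17.    0.1  66.9]
spring -145 [-9.6 10.3 -1.9 67.7]
spring -135 [-9.2 11.   0.8 67.8]
spring -125 [-9.5 11.8 -7.5 71.9]
spring -115 [-9.  -7.7 -8.8 73.7]
spring -85 [-2.4  8.1  2.7 73.8]
```

```bash
python3 -m pendant '[[0,0,0.002,0.002,0,0,0],[0,0,0,0,0,0,0],[200,0,0,0,0,0,0],[255,0,0,0,0,0,0],[255,0,0,0,0,0,0],[255,0,0,0,0,0,0],[255,0,0,0,0,0,0],[255,0,0,0,0,0,0],[255,0,0,0,0,0,0]]' 60; python3 -c "
from h import *
st()"
```

```text
time_s: 6.18
eef_pos: [0.5078, -0.3018, 0.0736]
tool_rot: [-180.0, -0.0, -90.0]
wrist_force: [0.2, -0.3, -0.7]
gripper_width: 0.272
t 6.17 [ 0.5078 -0.3018  0.0736] [-1.800e+02 -1.000e-02 -9.001e+01] F [ 0.2 -0.3 -0.7] w 0.272 q [-34.   5.  86.  -0.  89.  56.]
```

```bash
python3 -m pendant '[[255,0,0,-0.02,0,0,0],[255,0,0,-0.05,0,0,0],[255,0,0,-0.05,0,0,0],[255,0,0,0,0,0,9.35],[255,0,0,0,0,0,9.35],[255,-0.0554,0.0046,0,0,0,0],[255,-0.0554,0.0046,0,0,0,0],[255,-0.0554,0.0046,0,0,0,0],[255,-0.0554,0.0046,0,0,0,0],[255,-0.0554,0.0046,0,0,0,0],[255,-0.0554,0.0046,0,0,0,0],[255,0,0,0,0,0,0],[255,0,0,0,0,0,0],[255,0,0,0,0,0,0]]'; python3 - <<'E'
from h import *
st(); go([.588,.0219,.1936],-108.7)
im,V=look('wrist'); cv2.imwrite('w3.png',im); np.save('w3.npy',V)
im2,S=look('side'); cv2.imwrite('s3.png',im2); np.save('s3.npy',S)
a=cv2.resize(im[120:360,140:420],(560,480)); b=cv2.resize(im2[150:240,255:345],(240,240),interpolation=cv2.INTER_CUBIC)
c=np.zeros((480,800,3),np.uint8); c[:,:560]=a; c[:240,560:]=b; cv2.imwrite('pics/w3.png',c)
E
```

```text
time_s: 7.92
eef_pos: [0.5882, 0.0206, 0.1941]
tool_rot: [-180.0, -0.0, -108.8]
wrist_force: [0.5, -0.0, -2.2]
gripper_width: 0.267
t 7.92 [0.5882 0.0206 0.1941] [-1.7997e+02 -2.0000e-02 -1.0881e+02] F [ 0.5 -0.  -2.2] w 0.267 q [ -1.   3.  76.  -0. 101. 108.]
shift(now frame) [-0.0012  0.0006  0.0005] turn [-0.03 -0.02 -0.11] shift(target frame) [-0.0012  0.0006  0.0005]
```

View pics/w3.png

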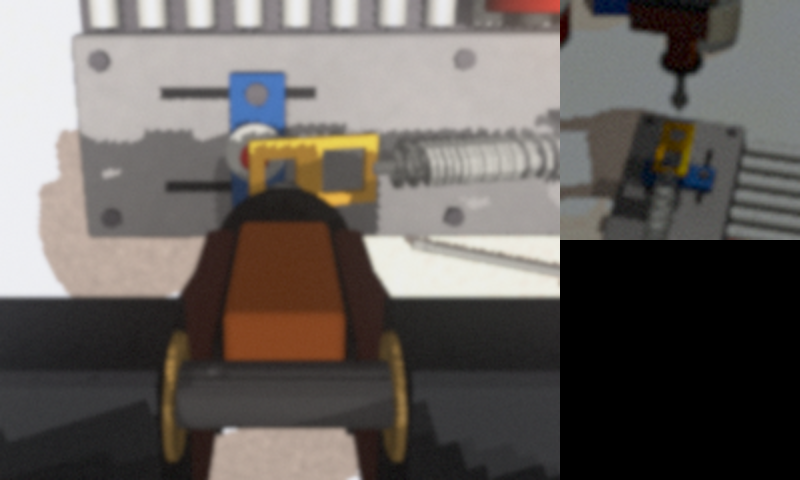

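```bash
python3 - <<'E'
from h import *
S=np.load('s3.npy'); im=cv2.imread('s3.png'); hsv=cv2.cvtColor(im,cv2.COLOR_BGR2HSV)
e=np.array([np.cos(np.radians(71.3)),np.sin(np.radians(71.3))]); n=np.array([-e[1],e[0]])
X=np.array([588.2,20.6]); cam=np.array(camera_info('side')['T'])[:3,3]
d=S[...,:2]*1000-X; near=np.hypot(d[...,0],d[...,1])<30
for lo,hi in [(.130,.137),(.137,.142),(.142,.148),(.148,.155),(.155,.165),(.165,.175),(.176,.184),(.186,.196)]:
    m=near&(S[...,2]>=lo)&(S[...,2]<hi)
    if m.sum()<3: print(lo,m.sum()); continue
    p=S[m]; q=p[:,:2]*1000; print(lo,m.sum(),'mean',q.mean(0).round(1),'x range',q[:,0].min().round(1),q[:,0].max().round(1),'y front',q[:,1].min().round(1))
h,s,v=[hsv[...,i].astype(int) for i in range(3)]
m=np.zeros(h.shape,bool); m[185:225,285:312]=1
m&=(S[...,2]>.083)&(S[...,2]<.107)
q=S[m][:,:2]*1000-[594.2,31.9]; print('plate side',m.sum(),'e',np.percentile(q@e,[1,99]),'n',np.percentile(q@n,[1,99]),'z',np.median(S[m][:,2]))
r=cv2.minAreaRect((S[m][:,:2]*1000).astype(np.float32)); print(r)
E
```

```text
0.13 3 mean [588.7  18.2] x range 586.4 591.0 y front 17.5
0.137 5 mean [585.8  14.2] x range 581.2 592.3 y front 12.0
0.142 20 mean [589.1  15.2] x range 580.6 596.3 y front 8.3
0.148 14 mean [586.8  16.4] x range 579.8 593.3 y front 11.4
0.155 11 mean [588.5  16.1] x range 584.6 592.2 y front 14.0
0.165 10 mean [587.5  15.5] x range 584.0 592.2 y front 13.1
0.176 0
0.186 70 mean [588.3  10. ] x range 568.9 608.0 y front -2.4
plate side 243 e [-90.45825968   1.38547869] n [-13.08675771  16.30430957] z 0.09432826254523208
((578.135986328125, -10.171043395996094), (94.88904571533203, 30.407390594482422), 71.6524887084961)
```

```bash
python3 -m pendant '[[255,-0.0018,0.0003,0.01,0,0,0],[255,0,0,0.01,0,0,0],[255,0,0,0.006,0,0,0],[255,0,0,0.003,0,0,0],[255,0,0,0.003,0,0,0],[255,0,0,0.002,0,0,0],[255,0,0,0,0,0,0],[255,0,0,0,0,0,0]]'; python3 - <<'E'
from h import *
st(); im2,S=look('side'); cv2.imwrite('s4.png',im2); np.save('s4.npy',S)
e=np.array([np.cos(np.radians(71.3)),np.sin(np.radians(71.3))]); n=np.array([-e[1],e[0]])
m=np.zeros(S.shape[:2],bool); m[185:225,285:312]=1
m&=(S[...,2]>.07)&(S[...,2]<.103)
P=S[m]; d=P[:,:2]*1000-[594.2,31.9]; k=abs(d@n-1)<18; c=np.polyfit((d@e)[k],P[k,2]*1000,1); print('z along e',c)
b=im2[165:225,265:335]; cv2.imwrite('pics/s4.png',cv2.resize(b,(700,600),interpolation=cv2.INTER_CUBIC))
E
```

```text
time_s: 9.02
eef_pos: [0.5887, 0.0238, 0.1599]
tool_rot: [-180.0, 0.0, -108.7]
wrist_force: [-0.1, -0.0, -1.8]
gripper_width: 0.269
t 9.03 [0.5887 0.0238 0.1599] [-1.7998e+02  1.0000e-02 -1.0871e+02] F [-0.1 -0.  -1.8] w 0.269 q [ -1.   3.  79.   0.  98. 108.]
z along e [ 0.14825863 99.32626616]
```

View pics/s4.png

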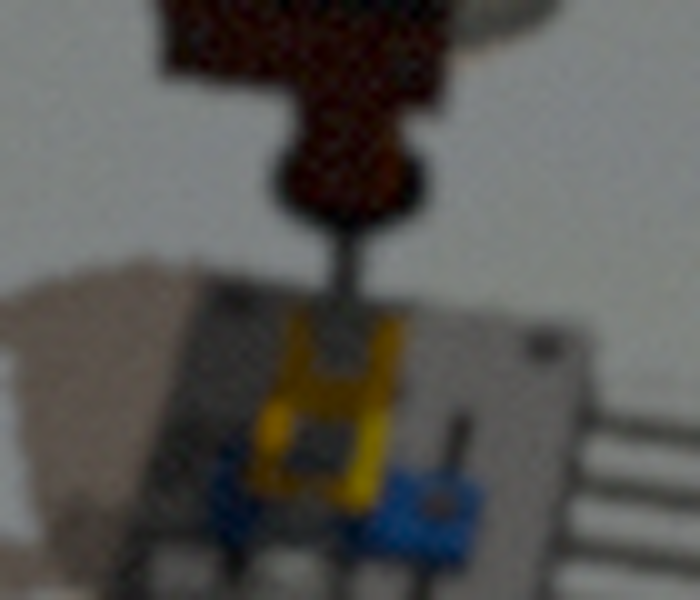

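```bash
python3 -m pendant '[[255,0,0,0.003,0,0,0],[255,0,0,0.002,0,0,0],[255,-0.003,0,0,0,0,0],[255,-0.003,0,0.0005,0,0,0],[255,-0.003,0,0.0005,0,0,0],[255,-0.003,0,0.0005,0,0,0],[255,-0.003,0,0.0005,0,0,0],[255,-0.003,0,0.0005,0,0,0],[255,0,0,0,0,0,0],[255,0,0,0,0,0,0]]'; python3 - <<'E'
from h import *
st(); s=read_state(); f=s['wrist_force']; e=np.array([np.cos(np.radians(71.3)),np.sin(np.radians(71.3))]); print('along e',f[:2]@e,'n',f[0]*-e[1]+f[1]*e[0], s['ft_torque'])
E
```

```text
time_s: 10.32
eef_pos: [0.5942, 0.0403, 0.152]
tool_rot: [180.0, -0.1, -108.7]
wrist_force: [-2.1, -5.6, -2.1]
gripper_width: 0.272
t 10.32 [0.5942 0.0403 0.152 ] [ 1.7998e+02 -8.0000e-02 -1.0874e+02] F [-2.1 -5.6 -2.1] w 0.272 q [  1.   4.  79.  -0.  97. 109.]
along e -5.970990786417376 n 0.23568402399523336 [-1.24086959  0.47662424  0.05997975]
```

```bash
python3 -m pendant '[[255,-0.003,0,0.001,0,0,0],[255,-0.003,0,0.001,0,0,0],[255,-0.003,0,0.001,0,0,0],[255,-0.003,0,0.001,0,0,0],[255,-0.003,0,0.001,0,0,0],[255,-0.003,0,0.001,0,0,0],[255,-0.003,0,0.001,0,0,0],[255,0,0,0,0,0,0],[255,0,0,0,0,0,0]]'; cat > f.py <<'E'
from h import *
import sys
st(); s=read_state(); f=s['wrist_force']; e=np.array([np.cos(np.radians(71.3)),np.sin(np.radians(71.3))]); n=np.array([-e[1],e[0]]); print('F e',round(f[:2]@e,1),'n',round(f[:2]@n,1),'z',round(f[2],1))
im,V=look('wrist'); k=sys.argv[1]; cv2.imwrite(f'w{k}.png',im); np.save(f'w{k}.npy',V)
d=V[...,:2]*1000-[594.2,31.9]; E_=d@e;N=d@n
m=(abs(E_)<75)&(abs(N-1)<19)&(V[...,2]>.055)&(V[...,2]<.11)
# rows in n: print z profile along e at two strips
for a in range(-15,21,5):
    r=[]
    for b in range(-50,50,4):
        q=m&(abs(N-a)<2.5)&(abs(E_-b)<2); r.append('  .' if q.sum()<2 else '%3d'%round(np.median(V[q][:,2])*1000))
    print('n%4d'%a,' '.join(r))
print('e    ',' '.join('%3d'%b for b in range(-50,50,4)))
if len(sys.argv)>2: cv2.imwrite(f'pics/w{k}.png',cv2.resize(im[100:310,140:420],(800,600),interpolation=cv2.INTER_CUBIC))
E
python3 f.py 5 p
```

```text
time_s: 11.45
eef_pos: [0.6007, 0.0589, 0.145]
tool_rot: [180.0, -0.2, -108.8]
wrist_force: [-3.2, -9.5, -1.8]
gripper_width: 0.272
t 11.45 [0.6007 0.0589 0.145 ] [ 179.98   -0.22 -108.79] F [-3.2 -9.5 -1.8] w 0.272 q [  2.   6.  78.  -0.  97. 111.]
F e -10.0 n 0.0 z -1.8
n -15   .   .   .   .   .   .   .   .  83  84  84  85  84  85  87  87  89  89  90  90  91  91   .   .   .
n -10  80  77  81  76  81  78   .  83  84  84  85  85  85  86  87  88  89  89  90  91  91  92   .   .   .
n  -5  84  77  85  85  85  87  87   .  84  83   .  73  74  75  87  88  89  89  91  92  92  92   .   .   .
n   0  85  86  87  88  88  89  83  84  84  82  63  73  76  77  87  88  88   .   .   .   .   .   .   .   .
n   5  85  73  86  74  87  89  83  84  83  82  64  73  75  75  87  87   .   .   .   .   .   .   .   .   .
n  10  78  77  79  79  79  80   .   .  84  84  82  64  82  85  87   .   .   .   .   .   .   .   .   .   .
n  15   .   .   .   .   .   .   .   .  84  84  85  86  85  63   .   .   .   .   .   .   .   .   .   .   .
n  20   .   .   .   .   .   .   .   .   .   .   .   .   .   .   .   .   .   .   .   .   .   .   .   .   .
e     -50 -46 -42 -38 -34 -30 -26 -22 -18 -14 -10  -6  -2   2   6  10  14  18  22  26  30  34  38  42  46
```

View pics/w5.png

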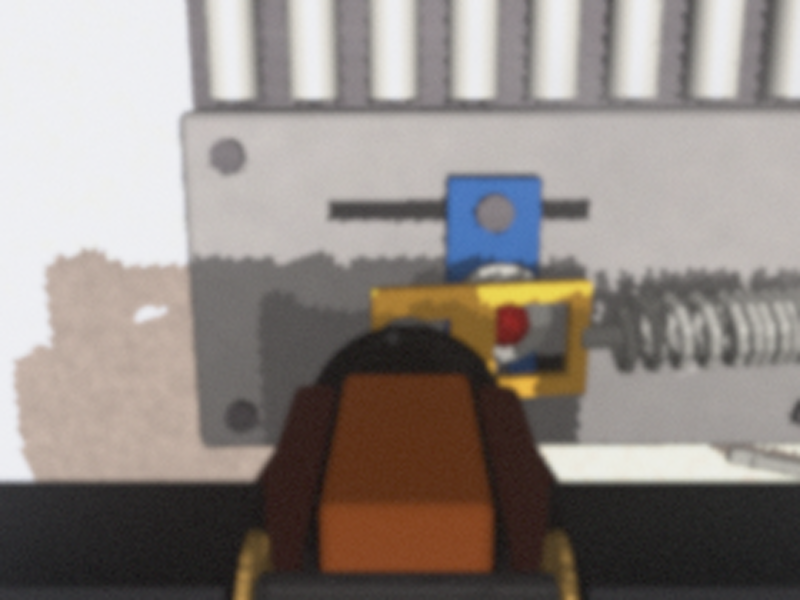

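```bash
python3 -m pendant '[[255,-0.003,0,0.0005,0,0,0],[255,-0.002,0,0.0005,0,0,0],[255,0,0,0,0,0,0],[255,0,0,0,0,0,0]]'; cat >> f.py <<'E'
pl=m&(V[...,2]>.0795-.0)&(abs(N)<20)
for a in (-8,-5,-2,1,4,7):
    q=(abs(N-a)<1.5)&(E_>-25)&(E_<40)&(V[...,2]<.11)
    o=np.argsort(E_[q]); print('strip',a,' '.join('%.0f:%.0f'%(x,z*1000) for x,z in zip(E_[q][o],V[q][o][:,2]) if x<22)[:520])
E
python3 f.py 6
```

```text
time_s: 12.0
eef_pos: [0.6022, 0.0633, 0.1439]
tool_rot: [180.0, -0.3, -108.8]
wrist_force: [-4.6, -10.4, -1.0]
gripper_width: 0.274
t 12.0 [0.6022 0.0633 0.1439] [ 179.97   -0.26 -108.81] F [ -4.6 -10.4  -1. ] w 0.274 q [  3.   6.  78.  -0.  96. 112.]
F e -11.3 n 1.0 z -1.0
n -15   .   .   .   .   .   .   .   .   .  83  83  83  82  83  85  86  87  87  88  88  89  90  91   .   .
n -10  76  79  77  81  77  81  78  86   .  83  83  84  84  85  85  86  87  88  88  89  90  90  91   .   .
n  -5  75  84  77  84  77  85  84  87   .  83  83  72  74  75  73  87  87  88  88  89  92  91  91   .   .
n   0  69  86  86  87  88  88  89  83  83  83  64  73  76  77  74  87  87  88  86   .   .   .   .   .   .
n   5  70  85  71  85  73  85  88  82  83  83  64  72  74  75  73  86  87   .   .   .   .   .   .   .   .
n  10  75  78  76  78  80  79  81   .   .  83  83  64  82  81  64  86   .   .   .   .   .   .   .   .   .
n  15   .   .   .   .   .   .   .   .   .  83  84  84  84  85  63   .   .   .   .   .   .   .   .   .   .
n  20   .   .   .   .   .   .   .   .   .   .   .   .   .   .   .   .   .   .   . 
[... 2606 characters left out ...]
 -12:63 -12:64 -12:64 -12:82 -12:83 -12:83 -12:83 -11:62 -11:65 -11:64 -11:64 -11:83 -11:84 -11:81 -11:85 -11:81 -10:81 -10:64 -10:64 -10:64 -10:83 -10:63 -10:63 -10:63 -1
strip 7 -25:87 -25:77 -25:81 -25:75 -25:88 -25:76 -24:86 -24:77 -24:73 -24:86 -24:87 -24:87 -24:75 -16:83 -15:84 -15:83 -15:84 -15:82 -15:82 -15:84 -15:83 -14:81 -14:82 -14:83 -14:83 -13:83 -13:83 -13:83 -13:84 -13:83 -13:83 -12:83 -12:84 -12:64 -12:83 -12:84 -12:84 -12:84 -11:63 -11:64 -11:64 -11:83 -11:82 -11:83 -11:83 -11:63 -11:63 -11:64 -10:82 -10:82 -10:82 -10:83 -10:63 -10:63 -10:63 -10:64 -9:63 -9:64 -9:64 -8:62 -8:63 -8:63 -8:64 -7:63 -7:64 -7:63 -3:73 -2:74 -1:74 -1:72 -0:74 0:73 0:74 1:73 1:73 2:72 2:73 3:74 3:7
```

```bash
python3 -m pendant '[[255,-0.002,0,0,0,0,0],[255,0,0,0.003,0,0,0],[255,0,0,0.003,0,0,0],[255,0,0,0.003,0,0,0],[255,0,0,0.003,0,0,0],[255,0,0,0.003,0,0,0],[255,0,0,0.003,0,0,0],[255,0,0,0,0,0,0],[255,0,0,0,0,0,0]]'; python3 f.py 7 p | grep -v strip
```

```text
time_s: 13.18
eef_pos: [0.6031, 0.0651, 0.1267]
tool_rot: [-180.0, -0.2, -108.8]
wrist_force: [-3.4, -10.9, 1.1]
gripper_width: 0.27
t 13.18 [0.6031 0.0651 0.1267] [-179.96   -0.23 -108.81] F [ -3.4 -10.9   1.1] w 0.27 q [  3.   6.  79.  -0.  95. 112.]
F e -11.4 n -0.3 z 1.1
n -15   .   .   .   .   .   .   .   .   .  71  71  71  71  71  72  72  73  73  73  73  73  74  75  74   .
n -10  69  71  69  73  69  71  69  75   .  71  71  71  72  72  73  73  73  73  74  74  74  74  75  74   .
n  -5  73  75  72  76  71  76  67  77  71  71  71  64  73  73  64  64  73  73  74  74  75  76  75  75   .
n   0  76  77  76  77  76  78   .  78  72  72  70  73  76  76  73  68  73  73  73   .   .   .   .   .   .
n   5  75  64  61  75  62  76  77  77  72  71  71  73  75  75  64  63  73   .   .   .   .   .   .   .   .
n  10   .  69   .  68   .  70  76  68   .  71  71  64  71  68  65  64   .   .   .   .   .   .   .   .   .
n  15   .   .   .   .   .   .   .   .   .  71  71  71  72  72  72   .   .   .   .   .   .   .   .   .   .
n  20   .   .   .   .   .   .   .   .   .   .   .   .   .   .   .   .   .   .   .   .   .   .   .   .   .
e     -50 -46 -42 -38 -34 -30 -26 -22 -18 -14 -10  -6  -2   2   6  10  14  18  22  26  30  34  38  42  46
```

View pics/w7.png

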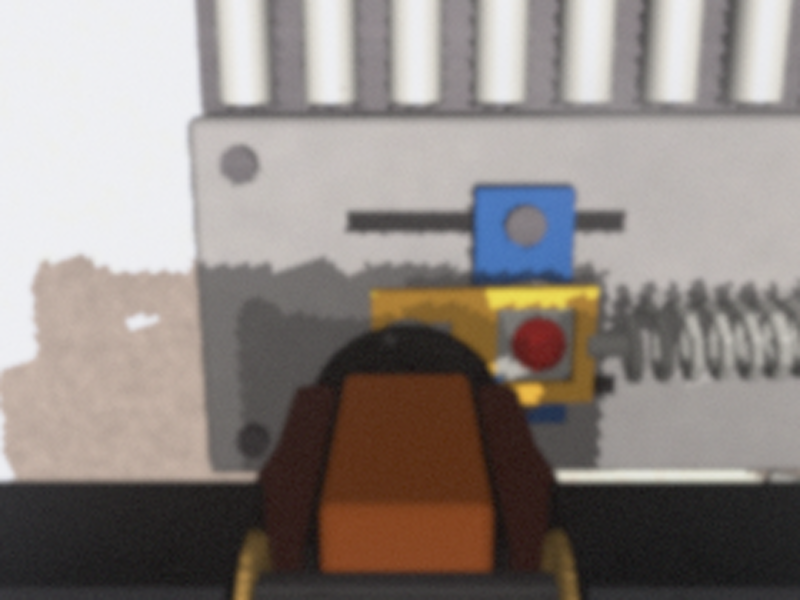

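```bash
python3 -m pendant '[[255,0,0,0.002,0,0,0],[255,0,0,0.0015,0,0,0],[255,0,0,0,0,0,0],[255,0,0,0,0,0,0]]'; python3 f.py 8 | grep -v strip
```

```text
time_s: 13.72
eef_pos: [0.6033, 0.0652, 0.1238]
tool_rot: [-179.9, -0.2, -108.8]
wrist_force: [-3.8, -10.1, 2.4]
gripper_width: 0.269
t 13.72 [0.6033 0.0652 0.1238] [-179.91   -0.21 -108.81] F [ -3.8 -10.1   2.4] w 0.269 q [  3.   6.  79.  -0.  94. 112.]
F e -10.8 n 0.3 z 2.4
n -15   .   .   .   .   .   .   .   .   .  70  69  70  70  70  71  71  71  71  71  71  72  72  73  73   .
n -10  67  69  68  71  68  71  69  73   .  70  70  70  70  71  71  71  71  72  72  72  72  73  73  73   .
n  -5  72  74  71  74  69  75  65  75  71  69  70  63  72  73  64  64  72  72  72  72  72  74  73  73   .
n   0  75  75  75  76  74  77  77  77  70  71  70  73  76  77  73  64  71  71   .   .   .   .   .   .   .
n   5  73  63  62  73  61  75  76  76  70  70  69  73  75  75  65  64  72   .   .   .   .   .   .   .   .
n  10  71  66   .  68  68  68   .  68   .  70  69  67  68  68  64  64   .   .   .   .   .   .   .   .   .
n  15   .   .   .   .   .   .   .   .   .  70  70  70  71  71  71   .   .   .   .   .   .   .   .   .   .
n  20   .   .   .   .   .   .   .   .   .   .   .   .   .   .   .   .   .   .   .   .   .   .   .   .   .
e     -50 -46 -42 -38 -34 -30 -26 -22 -18 -14 -10  -6  -2   2   6  10  14  18  22  26  30  34  38  42  46
```

```bash
python3 -m pendant '[[255,0,0,0.0015,0,0,0],[255,0,0,0.001,0,0,0],[255,0,0,0,0,0,0],[255,0,0,0,0,0,0]]'; python3 f.py 9 | grep -v strip
```

```text
time_s: 14.28
eef_pos: [0.6035, 0.0652, 0.1234]
tool_rot: [-179.8, -0.2, -108.8]
wrist_force: [-6.1, -10.2, 9.9]
gripper_width: 0.27
t 14.28 [0.6035 0.0652 0.1234] [-179.82   -0.18 -108.81] F [ -6.1 -10.2   9.9] w 0.27 q [  3.   6.  79.  -0.  94. 112.]
F e -11.6 n 2.5 z 9.9
n -15   .   .   .   .   .   .   .   .   .  69  70  70  70  70  71  70  70  71  71  71  72  72  72  72   .
n -10  68  72  68  71  68  71  68  73   .  69  70  70  70  70  71  71  71  71  72  72  72  72  73  73   .
n  -5  72  74  72  74  71  75  66  75  68  69  69  64  73  73  64  64  71  71  72  72  72  74  73  73   .
n   0  75  75  75  76  75  77   .  77  70  70  70  73  76  76  73  63  71  71   .   .   .   .   .   .   .
n   5  74  62  61  64  60  74  75  75  69  70  70  72  75  75  64  64  71   .   .   .   .   .   .   .   .
n  10  65  67   .  69   .  68  74  69   .  70  70  65  69  68  64  63   .   .   .   .   .   .   .   .   .
n  15   .   .   .   .   .   .   .   .   .  70  70  70  70  70  71   .   .   .   .   .   .   .   .   .   .
n  20   .   .   .   .   .   .   .   .   .   .   .   .   .   .   .   .   .   .   .   .   .   .   .   .   .
e     -50 -46 -42 -38 -34 -30 -26 -22 -18 -14 -10  -6  -2   2   6  10  14  18  22  26  30  34  38  42  46
```

```bash
python3 -m pendant '[[255,0.002,0,0,0,0,0],[255,0.002,0,0,0,0,0],[255,0.002,0,0,0,0,0],[255,0.0015,0,0,0,0,0],[255,0,0,0,0,0,0],[255,0,0,0,0,0,0]]'; python3 f.py 10 | grep -v strip
```

```text
time_s: 15.08
eef_pos: [0.602, 0.0595, 0.123]
tool_rot: [-179.7, 0.0, -108.7]
wrist_force: [-2.8, -6.4, 7.1]
gripper_width: 0.271
t 15.07 [0.602  0.0595 0.123 ] [-1.7975e+02  1.0000e-02 -1.0875e+02] F [-2.8 -6.4  7.1] w 0.271 q [  2.   6.  80.  -0.  94. 111.]
F e -6.9 n 0.6 z 7.1
n -15   .   .   .   .   .   .   .   .  69  69  69  70  70  70  70  70  71  71  71  72  72  72  69   .   .
n -10  70  67  69  66  70  66  73   .  69  70  69  70  70  71  70  71  71  71  71  72  72  72  71   .   .
n  -5  74  63  74  65  74  65  74  68  70  69  64  64  73  72  71  71  71  71  71  72   .  71  73   .   .
n   0  75  58  76  75  76  77  70  70  70  68  63  73  76  76  74  71  71   .   .   .   .   .   .   .   .
n   5  73  61  75  62  75  74  74  69  69  69  64  73  75  75  73   .   .   .   .   .   .   .   .   .   .
n  10  68  72  66  68  68  69  69   .  69  69  66  65  70  64  64   .   .   .   .   .   .   .   .   .   .
n  15   .   .   .   .   .   .   .   .  69  69  70  70  70   .   .   .   .   .   .   .   .   .   .   .   .
n  20   .   .   .   .   .   .   .   .   .   .   .   .   .   .   .   .   .   .   .   .   .   .   .   .   .
e     -50 -46 -42 -38 -34 -30 -26 -22 -18 -14 -10  -6  -2   2   6  10  14  18  22  26  30  34  38  42  46
```

```bash
python3 -m pendant '[[255,0.0015,0,0,0,0,0],[255,0.0015,0,0,0,0,0],[255,0.001,0,0,0,0,0],[255,0,0,0,0,0,0],[255,0,0,0,0,0,0]]'; python3 f.py 11 | grep -v strip
```

```text
time_s: 15.75
eef_pos: [0.6012, 0.0573, 0.123]
tool_rot: [-179.7, 0.2, -108.7]
wrist_force: [-0.5, -2.1, 5.2]
gripper_width: 0.269
t 15.75 [0.6012 0.0573 0.123 ] [-179.73    0.18 -108.68] F [-0.5 -2.1  5.2] w 0.269 q [  2.   6.  80.   0.  94. 111.]
F e -2.2 n -0.2 z 5.2
n -15   .   .   .   .   .   .   .  69  69  69  70  70  70  70  70  70  71  71  71  71  72  72   .   .   .
n -10  68  70  68  71  68  73  73  69  69  69  69  70  70  70  71  71  71  71  71  72  72  72   .   .   .
n  -5  72  74  71  75  70  75  69  69  69  64  64  64  73  73  71  71  71  71  72   .  72  72   .   .   .
n   0  75  75  75  76  68  76  70  70  69  64  64  72  76  76  74  71   .   .   .   .   .   .   .   .   .
n   5  74  64  67  73   .  75  69  69  69  63  63  72  75  75  74   .   .   .   .   .   .   .   .   .   .
n  10   .  67   .  67   .  69   .  69  69  69  68  66  68  63   .   .   .   .   .   .   .   .   .   .   .
n  15   .   .   .   .   .   .   .  69  70  69  70  70  70   .   .   .   .   .   .   .   .   .   .   .   .
n  20   .   .   .   .   .   .   .   .   .   .   .   .   .   .   .   .   .   .   .   .   .   .   .   .   .
e     -50 -46 -42 -38 -34 -30 -26 -22 -18 -14 -10  -6  -2   2   6  10  14  18  22  26  30  34  38  42  46
```

```bash
python3 -m pendant '[[255,0.0015,0,0,0,0,0],[255,0.0015,0,0,0,0,0],[255,0.0005,0,0,0,0,0],[255,0,0,0,0,0,0],[255,0,0,0,0,0,0]]'; python3 f.py 12 | grep -v strip
```

```text
time_s: 16.42
eef_pos: [0.6005, 0.0559, 0.123]
tool_rot: [-179.7, 0.4, -108.6]
wrist_force: [1.1, 3.9, 5.3]
gripper_width: 0.273
t 16.43 [0.6005 0.0559 0.123 ] [-179.73    0.38 -108.6 ] F [1.1 3.9 5.3] w 0.273 q [  2.   5.  80.   0.  94. 111.]
F e 4.0 n 0.2 z 5.3
n -15   .   .   .   .   .   .   .  69  69  70  69  70  70  70  70  71  71  71  71  71  72  71   .   .   .
n -10  68  68  68  72  68  73   .  69  69  69  69  70  70  70  71  71  71  71  71  72  72  72   .   .   .
n  -5  72  74  72  75  69  75  69  69  69  63  64  64  73  73  71  71  71  71  73  73  72  72   .   .   .
n   0  75  75  75  76  76  76  70  70  69  63  63  73  76  76  74  71   .   .   .   .   .   .   .   .   .
n   5  66  72  67  74  75  75  69  69  69  64  63  73  75  75   .   .   .   .   .   .   .   .   .   .   .
n  10   .  66   .  70   .  68   .  69  69  69  68  67  65   .   .   .   .   .   .   .   .   .   .   .   .
n  15   .   .   .   .   .   .   .  69  69  69  70  70   .   .   .   .   .   .   .   .   .   .   .   .   .
n  20   .   .   .   .   .   .   .   .   .   .   .   .   .   .   .   .   .   .   .   .   .   .   .   .   .
e     -50 -46 -42 -38 -34 -30 -26 -22 -18 -14 -10  -6  -2   2   6  10  14  18  22  26  30  34  38  42  46
```

```bash
python3 -m pendant '[[255,0,0,-0.001,0,0,0],[255,0,0,-0.001,0,0,0],[255,0,0,-0.001,0,0,0],[255,0,0,0,0,0,0],[255,0,0,0,0,0,0]]'; python3 f.py 13 | grep -v strip
```

```text
time_s: 17.1
eef_pos: [0.5984, 0.0532, 0.1229]
tool_rot: [180.0, 0.0, -108.7]
wrist_force: [0.8, 2.1, 2.5]
gripper_width: 0.273
t 17.1 [0.5984 0.0532 0.1229] [ 179.97    0.   -108.71] F [0.8 2.1 2.5] w 0.273 q [  2.   6.  80.   0.  94. 111.]
F e 2.2 n -0.1 z 2.5
n -15   .   .   .   .   .   .   .  69  69  69  70  70  70  70  70  70  71  71  71  72  72  72   .   .   .
n -10  68  70  68  71  68  72   .  69  69  70  70  70  70  70  71  71  71  71  72  72  72  72   .   .   .
n  -5  72  74  72  75  66  75  69  69  69  64  63  63  73  73  71  71  71  71  72  72  72  72   .   .   .
n   0  75  76  75  76  67  76  70  70  69  63  63  72  76  76  74   .   .   .   .   .   .  71   .   .   .
n   5  74  63   .  74  75  75  69  69  69  63  63  72  75  77   .   .   .   .   .   .   .   .   .   .   .
n  10   .  68   .  67   .  69   .  69  69  69  68  64  64   .   .   .   .   .   .   .   .   .   .   .   .
n  15   .   .   .   .   .   .   .  69  70  70  70  70   .   .   .   .   .   .   .   .   .   .   .   .   .
n  20   .   .   .   .   .   .   .   .   .   .   .   .   .   .   .   .   .   .   .   .   .   .   .   .   .
e     -50 -46 -42 -38 -34 -30 -26 -22 -18 -14 -10  -6  -2   2   6  10  14  18  22  26  30  34  38  42  46
```

```bash
python3 -m pendant '[[255,-0.002,0,-0.0005,0,0,0],[255,0,0,-0.001,0,0,0],[255,0,0,-0.001,0,0,0],[255,0,0,0,0,0,0],[255,0,0,0,0,0,0]]'; python3 f.py 14 | grep -v strip
```

```text
time_s: 17.77
eef_pos: [0.5991, 0.055, 0.1254]
tool_rot: [180.0, -0.0, -108.7]
wrist_force: [1.3, -0.0, -1.6]
gripper_width: 0.266
t 17.77 [0.5991 0.055  0.1254] [ 1.7998e+02 -1.0000e-02 -1.0871e+02] F [ 1.3 -0.  -1.6] w 0.266 q [  2.   6.  80.  -0.  94. 111.]
F e 0.4 n -1.2 z -1.6
n -15   .   .   .   .   .   .   .  69  69  69  69  70  70  71  71  71  71  71  72  72  72  72   .   .   .
n -10  68  72  68  71  68  73  73  69  70  70  70  70  70  70  71  71  72  71  72  72  72  73   .   .   .
n  -5  72  74  72  75  69  75  69  69  69  64  64  64  72  73  71  71  71  72  73  73  72  72   .   .   .
n   0  75  76  76  76  76  76  70  70  69  64  64  73  76  76  74  71   .   .   .   .   .   .   .   .   .
n   5  73  64   .  71  75  75  69  69  69  64  64  64  75  76   .   .   .   .   .   .   .   .   .   .   .
n  10   .  69   .  68   .  67   .  69  69  69  67  68  69   .   .   .   .   .   .   .   .   .   .   .   .
n  15   .   .   .   .   .   .   .  68  70  70  70  70   .   .   .   .   .   .   .   .   .   .   .   .   .
n  20   .   .   .   .   .   .   .   .   .   .   .   .   .   .   .   .   .   .   .   .   .   .   .   .   .
e     -50 -46 -42 -38 -34 -30 -26 -22 -18 -14 -10  -6  -2   2   6  10  14  18  22  26  30  34  38  42  46
```

```bash
python3 -m pendant '[[255,0,0,-0.003,0,0,0],[255,0,0,-0.003,0,0,0],[255,0,0,-0.004,0,0,0],[255,0,0,-0.01,0,0,0],[255,0,0,-0.025,0,0,0],[255,0,0,-0.03,0,0,0],[255,0,0,0,0,0,0],[255,0,0,0,0,0,0]]'; python3 f.py 15 | grep -v strip; python3 - <<'E'
from h import *
go([.5078,-.3018,.20],-90.0)
im2,S=look('side'); w=cv2.imread('w15.png')
c=np.zeros((480,800,3),np.uint8); c[:,:560]=cv2.resize(w[120:360,140:420],(560,480)); c[:240,560:]=cv2.resize(im2[140:230,265:355],(240,240),interpolation=cv2.INTER_CUBIC); cv2.imwrite('pics/w15.png',c)
E
```

```text
time_s: 18.82
eef_pos: [0.599, 0.055, 0.1997]
tool_rot: [180.0, -0.0, -108.7]
wrist_force: [-0.3, -0.5, -2.8]
gripper_width: 0.273
t 18.82 [0.599  0.055  0.1997] [ 1.7995e+02 -2.0000e-02 -1.0871e+02] F [-0.3 -0.5 -2.8] w 0.273 q [  2.   5.  73.   0. 102. 111.]
F e -0.5 n 0.1 z -2.8
n -15   .   .   .   .   .   .   .  69  68  69  70  70  69  69  70  70  70  70  70  71  71  71   .   .   .
n -10  68  70  67  70  66   .   .  69  69  69  69  69  69  69  70  70  71  71  71  71  71  71   .   .   .
n  -5  71  74  68  73  64  75  72  69  68  64  63  63  70  72  70  70  70  70  71  71  72  72   .   .   .
n   0  74  75  73  76  68  75  69  69  69  63  63  72  75  76  73  70  70   .   .   .  71  71   .   .   .
n   5  73  73   .  73  75  75  69  69  69  63  63  63  74  74  71  70  70   .  71   .  72  71   .   .   .
n  10   .  71   .  71  73  71   .  68  68  69  64  63  68  69  70  70  71  71  71  71  72  72   .   .   .
n  15   .   .   .   .   .   .   .  68  69  69  69  69  70  70  70  70  70  70  71  71  71  71   .   .   .
n  20   .   .   .   .   .   .   .   .   .   .   .   .   .   .   .   .   .   .   .   .   .   .   .   .   .
e     -50 -46 -42 -38 -34 -30 -26 -22 -18 -14 -10  -6  -2   2   6  10  14  18  22  26  30  34  38  42  46
shift(now frame) [ 0.3671 -0.0283 -0.0008] turn [  0.13  -0.03 -18.71] shift(target frame) [ 0.3568  0.0909 -0.001 ]
```

View pics/w15.png

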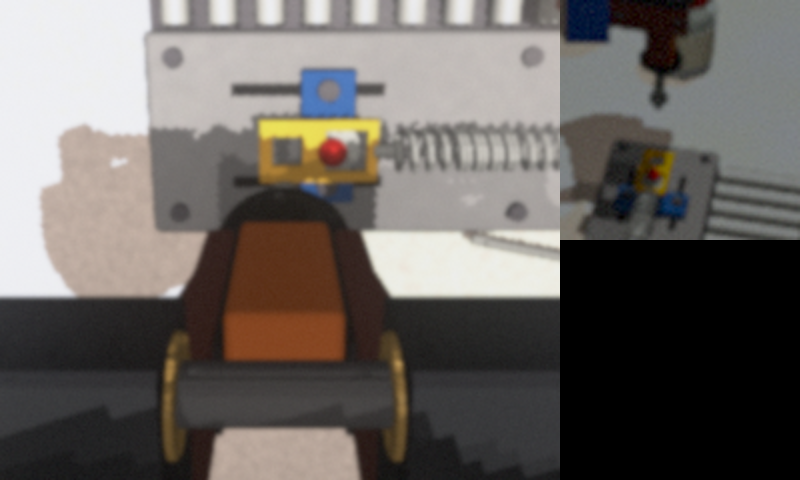

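```bash
python3 -m pendant '[[255,0,0,0,0,0,-9.35],[255,0,0,0,0,0,-9.35],[255,0.0595,0.0151,0,0,0,0],[255,0.0595,0.0151,0,0,0,0],[255,0.0595,0.0151,0,0,0,0],[255,0.0595,0.0151,0,0,0,0],[255,0.0595,0.0151,0,0,0,0],[255,0.0595,0.0151,0,0,0,0],[255,0,0,0,0,0,0],[255,0,0,0,0,0,0],[255,0,0,0,0,0,0]]'; python3 - <<'E'
from h import *
st(); go([.5078,-.3018,.20],-90.0)
im,V=look('wrist'); cv2.imwrite('w16.png',im)
p,r=tcp()
def tool(V,p,r): return ((V.reshape(-1,3)-p)@r.as_matrix()).reshape(V.shape)
A=tool(np.load('w3.npy'),np.array([.5882,.0206,.1941]),R.from_euler('xyz',[180,0,-108.8],degrees=True)); B=tool(V,p,r)
for n,t,i in (('before',A,cv2.imread('w3.png')),('now',B,im)):
    hsv=cv2.cvtColor(i,cv2.COLOR_BGR2HSV); o=(hsv[...,0]>3)&(hsv[...,0]<20)&(hsv[...,1]>150)
    k=o&(abs(t[...,0])<.02)&(abs(t[...,1])<.03)&(t[...,2]<-.01)&(t[...,2]>-.08)
    q=t[k&(t[...,2]<t[...,2][k].min()+.004)]*1000; print(n,'top',len(q),q.mean(0).round(2)); 
    f=k&(t[...,2]>-.048)&(t[...,2]<-.005); q=t[f]*1000; print('  front',len(q),q.mean(0).round(2), np.polyfit(q[:,2],q[:,1],1).round(3),np.polyfit(q[:,2],q[:,0],1).round(3))
    fl=(abs(t[...,0])<.025)&(abs(t[...,1])<.03)&(t[...,2]>-.003)&(t[...,2]<.012); q=t[fl]*1000
    if len(q): print('  flange',len(q),q.mean(0).round(2),np.percentile(q,[2,98],axis=0).round(1).tolist())
im2,S=look('side'); s=S.reshape(-1,3)*1000; P=p*1000; n=s[np.hypot(s[:,0]-P[0],s[:,1]-P[1])<35]
for lo,hi in [(130,140),(140,150),(150,160),(160,170),(170,180),(190,200)]:
    q=n[(n[:,2]>=lo)&(n[:,2]<hi)]
    if len(q)>2: print(lo,len(q),q.mean(0).round(1),q[:,0].min().round(1),q[:,0].max().round(1),q[:,1].min().round(1))
print('zmin',np.sort(n[n[:,2]>120][:,2])[:5])
E
```

```text
time_s: 20.3
eef_pos: [0.509, -0.3006, 0.2002]
tool_rot: [180.0, 0.0, -89.9]
wrist_force: [-0.3, 0.2, -1.7]
gripper_width: 0.267
t 20.3 [ 0.509  -0.3006  0.2002] [ 1.7998e+02  4.0000e-02 -8.9900e+01] F [-0.3  0.2 -1.7] w 0.267 q [-34.   4.  74.   0. 102.  56.]
shift(now frame) [0.0012 0.0012 0.0002] turn [0.02 0.04 0.1 ] shift(target frame) [0.0012 0.0012 0.0002]
before top 1 [-12.53  -1.61 -77.53]
  front 1841 [  0.82 -12.27 -31.57] [-2.0000e-03 -1.2332e+01] [-0.002  0.753]
  flange 1082 [  0.64 -14.45   3.88] [[-16.2, -20.2, -2.4], [17.5, -9.3, 8.5]]
now top 1549 [  0.46  -7.54 -50.32]
  front 1790 [  0.37 -12.07 -31.49] [-1.0000e-03 -1.2108e+01] [-0.007  0.151]
  flange 1078 [  0.34 -14.21   3.78] [[-16.5, -19.9, -2.6], [17.2, -9.1, 8.7]]
140 8 [ 507.5 -303.7  147.9] 499.9 517.7 -307.7
150 47 [ 508.9 -305.1  153.5] 500.2 517.8 -312.3
160 17 [ 508.7 -305.2  165.5] 505.1 513.3 -308.0
170 7 [ 509.6 -305.3  172. ] 507.1 513.0 -307.4
190 52 [ 507.9 -317.3  196.3] 490.8 527.3 -322.0
zmin [138.65311627 145.13085446 146.01381479 146.19141272 148.73431516]
```

```bash
python3 -m pendant '[[255,0.0012,0.0012,0,0,0,0],[255,0,0,0.03,0,0,0],[255,0,0,0.03,0,0,0],[255,0,0,0.01,0,0,0],[255,0,0,0.01,0,0,0],[255,0,0,0.01,0,0,0],[255,0,0,0.01,0,0,0],[255,0,0,0.01,0,0,0],[255,0,0,0.008,0,0,0],[255,0,0,0.004,0,0,0],[255,0,0,0,0,0,0],[255,0,0,0,0,0,0]]'; python3 -c "
from h import *
st(); go([.5078,-.3018,.0738],-90)"
```

```text
time_s: 21.9
eef_pos: [0.5075, -0.3033, 0.0791]
tool_rot: [-180.0, -0.0, -90.0]
wrist_force: [0.5, -0.1, -1.6]
gripper_width: 0.274
t 21.9 [ 0.5075 -0.3033  0.0791] [-1.7996e+02 -2.0000e-02 -9.0010e+01] F [ 0.5 -0.1 -1.6] w 0.274 q [-34.   5.  85.  -0.  90.  56.]
shift(now frame) [-0.0015 -0.0003  0.0053] turn [-0.04 -0.02 -0.01] shift(target frame) [-0.0015 -0.0003  0.0053]
```

```bash
python3 -m pendant '[[255,-0.001,0,0.003,0,0,0],[255,0,0,0.002,0,0,0],[255,0,0,0,0,0,0],[255,0,0,0,0,0,0]]'; python3 -c "
from h import *
st()"
```

```text
time_s: 22.4
eef_pos: [0.5074, -0.3021, 0.0736]
tool_rot: [-180.0, 0.0, -90.0]
wrist_force: [-0.5, 0.4, -1.3]
gripper_width: 0.273
t 22.4 [ 0.5074 -0.3021  0.0736] [-180.      0.    -90.01] F [-0.5  0.4 -1.3] w 0.273 q [-34.   5.  86.   0.  89.  56.]
```

```bash
python3 -m pendant '[[255,0,0,0.0005,0,0,0],[170,0,0,0,0,0,0],[150,0,0,0,0,0,0],[100,0,0,0,0,0,0],[0,0,0,0,0,0,0],[0,0,0,0,0,0,0],[0,0,0,0,0,0,0],[0,0,0,0,0,0,0]]' 10; python3 -c "
from h import *
st()"; python3 -m pendant '[[0,0,0,-0.02,0,0,0],[0,0,0,-0.04,0,0,0],[0,0,0,-0.05,0,0,0],[0,0,0,-0.05,0,0,0],[0,0,0,-0.03,0,0,0],[0,0,0,0,0,0,0],[0,0,0,0,0,0,0],[0,0,0,0,0,0,0]]'; python3 - <<'E'
from h import *
st(); im,V=look('wrist'); z=V[...,2]
def rep(n,m,V=V):
    p=V[m]
    if len(p)<3: print(n,len(p)); return
    r=cv2.minAreaRect((p[:,:2]*1000).astype(np.float32)); print(n,len(p),'med',np.round(np.median(p,0),4),'rect',np.round(r[0],1),np.round(r[1],1),round(r[2],1))
near=(abs(V[...,0]-.507)<.06)&(abs(V[...,1]+.302)<.06)
rep('handle',near&(abs(z-.125)<.01)); rep('holder',near&(abs(z-.065)<.005))
t,T=look('top'); rep('plate top',(abs(T[...,0]-.59)<.03)&(abs(T[...,1]-.035)<.035)&(T[...,2]>.058),T)
cv2.imwrite('pics/end.png',np.hstack([cv2.resize(im,(400,300)),cv2.resize(t[120:300,80:440],(400,300))]))
E
```

```text
time_s: 23.4
eef_pos: [0.5073, -0.3022, 0.0731]
tool_rot: [-180.0, -0.0, -90.0]
wrist_force: [-0.1, -0.3, 0.1]
gripper_width: 0.942
t 23.4 [ 0.5073 -0.3022  0.0731] [-180.     -0.    -90.01] F [-0.1 -0.3  0.1] w 0.942 q [-34.   5.  86.   0.  89.  56.]
time_s: 24.4
eef_pos: [0.5069, -0.3018, 0.2608]
tool_rot: [179.8, 0.1, -90.0]
wrist_force: [-1.2, 0.2, -0.4]
gripper_width: 0.999
t 24.4 [ 0.5069 -0.3018  0.2608] [ 1.7983e+02  1.2000e-01 -9.0010e+01] F [-1.2  0.2 -0.4] w 0.999 q [-34.   5.  67.   0. 108.  56.]
handle 614 med [ 0.509  -0.3024  0.1242] rect [ 508.3 -302.4] [23.2 23.4] 0.1
holder 3985 med [ 0.5162 -0.3046  0.0644] rect [ 508.2 -303.4] [80.  80.4] 89.2
plate top 186 med [0.5913 0.0351 0.0722] rect [592.8  32.1] [68.6 30.3] 71.3
```

View pics/end.png

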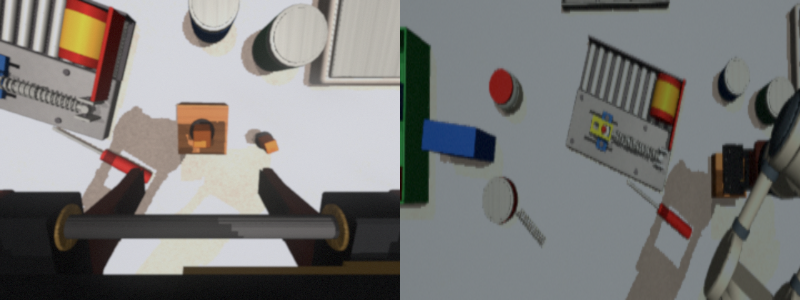

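The final view shows the puller standing upright in its holder. The yellow plate is on the post with the red head visible through the large window, and the bystanders are where they started.

```bash
python3 -c "
from workcell import job_done
print(job_done())"
```

```text
the job is handed in; nothing more can be done
None
```

The spring is hooked on the anchor post, the puller is back in its holder, and I handed the job in at about 24.5 s on the robot's clock, under the 64 s limit. `job_done()` reports no verdict.

**What I did:** I gripped the puller at 60 N with the fingers closing along the pull, and put the pin through the small window. I then stretched the spring by about 40 mm, estimated from the force (about 11 N along the pull). I pressed the large window over the head until the plate landed on the flange, at about 12 N, eased the plate back against the neck, and lifted the pin out.

**Last checks:**
- **Spring:** With the puller lifted clear, the wrist camera put the plate's top face about 70 mm above the table, below the head's top at about 77 mm. Its inner end was about 22 mm short of the post's axis. That puts the window centre about 6–8 mm short of the axis, inside the 11 mm limit.
- **Puller:** Its handle is within about 1 mm of the holder's centre, and its top is 124 mm above the table. That fits a tip about 10 mm up and an upright tool.
- **Bystanders:** By eye, they look unmoved in the last picture; I did not measure them.

**Disagreements:**
- The top and wrist cameras differed by about 1.5–2 mm in x, so I used the wrist camera's values throughout.
- While the pin was pressed against the plate, the measured tool position lagged the command by about 2 mm, then recovered once the load came off.

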